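# Check a return spring against the tester's pointer

### The arm

A 6-joint arm with a two-finger parallel gripper is mounted at the origin on the work surface. World frame = base frame: x ahead of the robot, y to its left, z up, the work surface at z = 0. Lengths are in mm, angles in rad, forces in N, time in s.
With the tool pointing down it reaches from about 275 to 825 mm from the base axis. Payload 5.2 kg.
Tool frame: the origin (TCP) lies at the very end of the fingers, on their centre line; the grasp point (between the pads) lies 19 mm behind it; z points along the fingers, y is the direction in which the jaws open and shut (so a half turn about z gives the same grasp; the last joint's range is limited). The gripper opens to 93 mm and grips with 3 to 60 N. Pads are 15 mm wide; open, the fingers measure 128 mm over their backs; the gripper's body (75 mm by 188 mm) begins 65 mm behind the grasp point.
Start: joints at [1.014, 0.259, 1.535, -0, 1.348, -0.203], TCP at [190.534, 515.947, 218.653] pointing down, gripper open.
Joint ranges: [-3.14, 3.14], [-0.91, 2.08], [0.19, 2.58], [-1.22, 4.36], [0.22, 2.71], [-3.12, 3.12]. Speed limits (rad/s): [2.57, 2.57, 3.14, 3.14, 3.14, 3.14].

### API

Orientations are given as [roll, pitch, yaw] about the fixed x, y, z axes, in that order (R = Rz(yaw) Ry(pitch) Rx(roll)).
In Python, from bench import robot gives the robot as it stands. The module is installed in compiled form; this text tells all that it offers. Calls block until the motion is done:
- robot.move_ptp(position, orientation): joint-space move of the TCP to a pose.
- robot.move_linear(position, ori=None, speed=150, f_stop=None): straight line of the TCP; ori=None keeps the orientation; speed is the mean speed in mm/s. With f_stop (N) it stops when the force on the tool has changed by that much, and returns True; else False.
- robot.move_j(angles): joint-space move.
- robot.move_gripper(opening): opening from 0.0 (shut) to 1.0 (fully open); the grip force is fixed at half the most; returns when the fingers have stopped.
- robot.sleep(seconds).
- robot.inverse_kinematics(position, orientation): joint angles nearest the present ones, or None.
- robot.get_image(name): name is "scene" or "top" or "wrist"; returns a dict with "img" (480x640x3 uint8, blue, green, red), "fovy" (degrees; the focal length in pixels is half the picture's height over the tangent of half this angle, whatever the lens; pixels are square), "cx", "cy" (the principal point, pixels), "k1" (the pictures are not rectified: a ray, as slopes to the right and down, at radius r is drawn at 1 + k1 r^2 times it, then the intrinsics apply), "eye" and "orientation" of the camera in the world. Camera axes: x right, y down, z forward; pixel columns grow to the right and rows downward; lengths in mm; the calibration is good to about 2 mm. A picture is of the moment at which its call begins. There is no depth.
A pose or a line that the arm cannot do raises robot.MotionError and nothing moves.
- robot.hand_in(): hands the job in, once; it reports no verdict.
Readings, each from a call of its own:
- robot.current_t(): time.
- robot.current_qpos(): joint angles.
- robot.current_joint_vel(): joint speeds.
- robot.current_joint_efforts(): joint torques, N m.
- robot.current_tcp_pos(): TCP position.
- robot.current_eef_rot(): TCP orientation.
- robot.current_contact_force(): force on the tool from outside, world axes, zero at the start.
- robot.current_ft_torque(): the same for the moment, N m.
- robot.current_gripper_width(): opening from 0.0 (shut) to 1.0 (fully open).
Only numpy, scipy, OpenCV 4.12 (cv2) and the standard library are available. Lean on these libraries where they do the work, as an engineer would, in place of code of your own. Each camera call takes 0.05 s, during which the arm holds its last target. There are 200 camera calls.

### The job

Flip the toggle clamp open past centre, lift the freed coil spring out of its holding fixture and stand it upright on the middle of the round pad of the spring tester. Compress it there until the upper face of its top plate is level with the upper face of the tester's pointer, without pressing well past it, hold it there for a second and let it come back up. Then set the spring down gently, standing upright near the middle of the wooden tray, and let go; leave the pointer's setting and the other things on the bench alone.

Things in the scene. Friction and masses are not known exactly. Their poses are not given: they have to be found in the camera images.
- nest (a point): Holding fixture: a green base plate 200 x 100 x 15 mm fixed to the bench. This point is the centre of the spring's nest, on the plate's upper face (15 mm above the bench), inside a low steel rim (inner diameter 82 mm, 6 mm high). Its x axis points from the nest towards the clamp hinge, z up.
- clamp (a joint): Toggle clamp of the fixture, in rad. 0: shut, the short flat arm lies level from the hinge towards the nest with its rubber foot over the spring's flange, and the handle stands straight up. It grows as the handle is pushed over, away from the spring; the handle then lies back and the arm points up. Stop at 1.45. Past about 0.8 the handle falls over to the stop by itself; 1 to 2 N at the knob moves it.
- clamp_hinge (a point): Hinge of the toggle clamp, 88 mm from the nest centre along the nest's x axis, 38 mm above the bench. The hinge line is the nest's y axis; the handle turns from straight up towards the nest's +x.
- clamp_knob (a point): Centre of the black ball (30 mm diameter) on the end of the clamp's steel handle (14 mm thick), 90 mm from the hinge.
- spring_foot (a point): The loose coil spring, about 0.29 kg: centre of the underside of its foot, a round steel flange of 76 mm diameter and 12 mm thick; z points up the spring. On the foot stand five turns of wire (50 mm outside diameter), then the top plate and the boss; overall free length 129 mm.
- spring_plate (a point): Centre of the upper face of the spring's round top plate (60 mm diameter, 8 mm thick), 93 mm above the underside of the foot when the spring stands free (2 mm more when it hangs from its boss). This is the face compared with the pointer. The spring yields about 1.7 mm per newton (0.6 N/mm), up to 30 mm, straight along its axis, and springs back when released.
- spring_boss (a point): Middle of the plain round aluminium boss (30 mm diameter, 36 mm high) on the spring's top plate, 18 mm above that plate's upper face and 18 mm below the boss's flat top. The boss is the place to grasp; its top is the place to press.
- pad (a point): Spring tester: a green base plate (100 x 175 x 12 mm) fixed to the bench, with a round steel pad of 92 mm diameter. This point is the centre of the pad's upper face, 20 mm above the bench. A flat steel post (top 122 mm above the bench) stands 100 mm from it along its y axis.
- mark (a point): The tester's pointer: a flat brass finger 20 mm wide and 5 mm thick that sticks out of a dark block on the post towards the pad. This point is its tip, at its upper face, 58 mm from the pad's axis. That upper face, 68 to 84 mm above the pad, is the reference height. The pointer slides on its post if it is pushed hard.
- tray_in (a point): Centre of the inner floor of an open wooden tray fixed to the bench, 140 x 140 mm outside and 30 mm high, walls 6 mm, floor 6 mm above the bench.
- copper_disc: Bystander: copper blank, a disc of 100 mm diameter, 6 mm thick, lying flat; origin at the centre of its underside.
- mandrel: Bystander: steel mandrel, a 70 mm high stepped cone with a 68 mm diameter foot; origin at the centre of its underside.
- spin_tool: Bystander: metal-spinning tool lying along its y axis, 290 mm long, 36 mm thick, wooden handle to -y; origin on the bench near its middle.
Things that resemble listed ones, but are neither listed nor needed, are in the scene too. Of the things that look like the part that bears tray_in, the largest one is meant.

How it is judged (in metres and radians):
On the way, in this order (a step that is already met when the one before it is completed fails the run):
1. the clamp is flipped open past centre while the spring still stands in its nest (value of joint clamp above 1.2 rad and distance between spring_foot and nest below 0.02 m), for 0.1 s.
2. the spring is lifted out of the fixture (z of spring_foot in the frame of nest above 0.02 m), for 0.1 s.
3. the spring stands upright on the middle of the tester's pad, uncompressed (horizontal distance between spring_foot and pad below 0.015 m and z of spring_foot in the frame of pad below 0.005 m and angle between spring_foot's own z axis and vertical below 0.08 rad and z of spring_plate in the frame of mark above 0.005 m), for 0.1 s.
4. the spring is compressed on the pad so that its top plate is level with the pointer within 4 mm, for a second (horizontal distance between spring_foot and pad below 0.02 m and z of spring_foot in the frame of pad below 0.005 m and z of spring_plate in the frame of mark between -0.004 and 0.004 m), for 0.8 s.
5. the spring is let back up to its free length (distance between spring_plate and spring_foot above 0.089 m), for 0.1 s.
At the end, for the whole second after the job is handed in: The spring stands upright (within 0.08 rad), released and at rest on the floor of the tray, its foot within 30 mm of the tray's centre; the clamp is left open (over 1.2 rad) (horizontal distance between spring_foot and tray_in below 0.03 m and z of spring_foot in the frame of tray_in below 0.005 m and angle between spring_foot's own z axis and vertical below 0.08 rad and value of joint clamp above 1.2 rad and linear speed of spring below 0.02 m/s); the robot touches nothing.
It fails at once if the spring is pressed more than 9 mm past the pointer (horizontal distance between spring_foot and pad below 0.04 m and z of spring_plate in the frame of mark below -0.009 m).
It fails at once if the pointer is shifted by more than 5 mm (distance of mark from where it was at the start of the episode above 0.005 m).
It fails at once if the spring is dropped into or slammed against the tray (over 60 N) (contact force between spring and tray above 60 N).
It fails at once if the copper disc, mandrel or spinning tool is moved by more than 30 mm (distance of any of copper_disc, mandrel, spin_tool from where it was at the start of the episode above 0.03 m).
It also fails if it takes over 67 s, if anything falls off the work surface, if the arm or the gripper's body presses on something with over 40 N, if the wrist force passes 120 N, or if a joint passes its speed limit or range.

## Working session

There is one attempt and no reset: what is moved stays moved. The work goes in short steps, each a Python script; the robot and the scene stay as the last script left them, time stands still between calls to the robot, and variables do not carry over. Pictures are saved under pics/ and viewed, about 8 in all and at most 12, crops included, and the job is handed in when it is done.

```bash
mkdir -p pics
cat > h.py <<'E'
import numpy as np, cv2, pickle
from scipy.spatial.transform import Rotation as R
def Rm(o):
    o=np.array(o,float)
    return o if o.shape==(3,3) else R.from_euler('xyz',o).as_matrix()
def ray(c,u,v):
    f=240/np.tan(np.radians(c['fovy'])/2)
    d=np.array([(u-c['cx'])/f,(v-c['cy'])/f]); s=d.copy()
    for _ in range(30): s=d/(1+c['k1']*(s@s))
    return np.array(c['eye'],float), Rm(c['orientation'])@np.array([s[0],s[1],1])
def onz(c,u,v,z):
    e,d=ray(c,u,v); return e+d*(z-e[2])/d[2]
def proj(c,p):
    f=240/np.tan(np.radians(c['fovy'])/2)
    q=Rm(c['orientation']).T@(np.array(p,float)-np.array(c['eye'])); s=q[:2]/q[2]
    s=s*(1+c['k1']*(s@s)); return s*f+[c['cx'],c['cy']]
def tri(c1,p1,c2,p2):
    e1,d1=ray(c1,*p1); e2,d2=ray(c2,*p2)
    t=np.linalg.lstsq(np.c_[d1,-d2],e2-e1,rcond=None)[0]
    a=e1+t[0]*d1;b=e2+t[1]*d2
    return (a+b)/2,np.linalg.norm(a-b)
def snap(robot,n,tag):
    c=robot.get_image(n); cv2.imwrite(f'pics/{tag}.png',c['img']); pickle.dump(c,open(f'pics/{tag}.pkl','wb')); return c
def load(tag): return pickle.load(open(f'pics/{tag}.pkl','rb'))
E
python3 - <<'E'
from bench import robot
from h import *
for n in('scene','top'):
    c=snap(robot,n,n+'0'); print({k:v for k,v in c.items() if k!='img'})
print(robot.current_eef_rot(),robot.current_t())
E
```

```text
{'fovy': 52.64255739856267, 'cx': 328.65728896909684, 'cy': 241.82501397010523, 'k1': -0.04813388755303845, 'eye': array([1037.50009897,  619.35606514,  960.60389079]), 'orientation': array([-2.41194338,  0.00797054,  2.44405742])}
{'fovy': 49.68124475236358, 'cx': 316.73030964471894, 'cy': 232.68546662215707, 'k1': -0.06032129046176194, 'eye': array([ 350.65988477,   -5.75856184, 1089.77931555]), 'orientation': array([-2.97145579,  0.01040475, -1.54414962])}
[-3.13997297e+00 -3.59107210e-04  2.78778805e+00] 0.1
```

View pics/scene0.png

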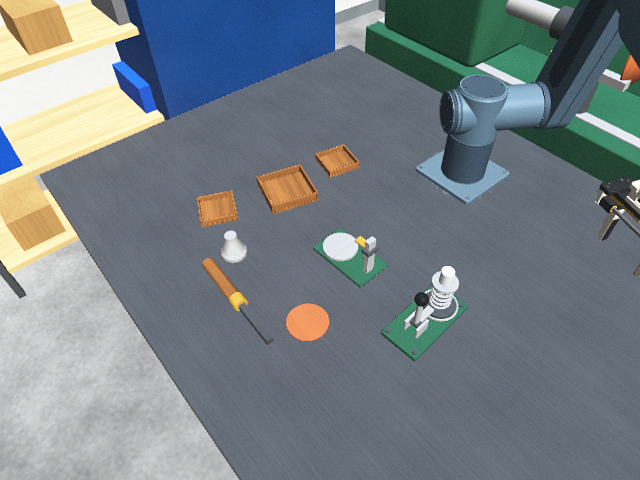

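View pics/top0.png

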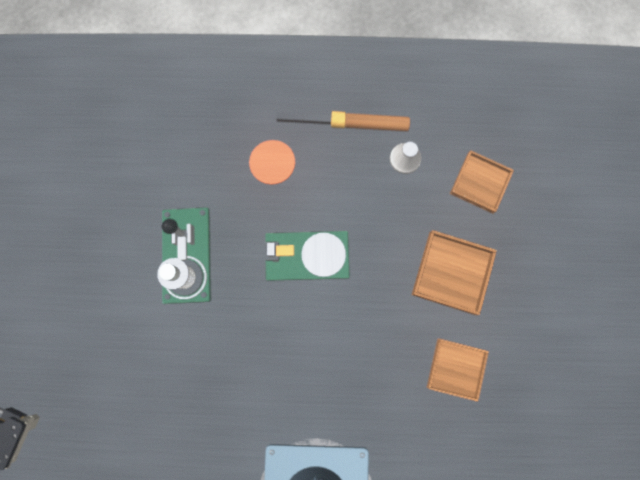

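The scene view shows the fixture at (425,320), the tester at (350,255) and the large tray at (288,188). In the top view the fixture is at (186,255) with the boss at (168,272) and the knob at (170,226). The pad is at (323,254), the pointer at (285,250) and the large tray at (455,272). Next I'll measure these positions.

Run:
```python
from h import *
t=load('top0'); s=load('scene0')
def comps(c,lo,hi,amin=60):
    m=cv2.inRange(cv2.cvtColor(c['img'],cv2.COLOR_BGR2HSV),lo,hi)
    cs,_=cv2.findContours(m,cv2.RETR_EXTERNAL,cv2.CHAIN_APPROX_NONE)
    return [k for k in cs if cv2.contourArea(k)>amin]
def rect(c,k,z):
    P=np.array([onz(c,*p,z)[:2] for p in k[:,0]],np.float32); return cv2.minAreaRect(P)
print('top green')
for k in comps(t,(60,90,40),(90,255,160)):
    print(cv2.boundingRect(k),rect(t,k,15),rect(t,k,12)[0])
print('scene green (plates)')
for k in comps(s,(60,90,40),(90,255,160),400):
    if cv2.boundingRect(k)[1]>200: print(cv2.boundingRect(k),rect(s,k,15),rect(s,k,12)[0])
print('wood')
for n,c in(('t',t),('s',s)):
  for k in comps(c,(5,90,60),(16,220,255),500):
    x,y,w,h=cv2.boundingRect(k)
    if n=='s' and not(190<x<370 and 140<y<240): continue
    print(n,(x,y,w,h),rect(c,k,30))
print('white')
for n,c in(('t',t),('s',s)):
  for k in comps(c,(0,0,185),(180,40,255),40):
    x,y,w,h=cv2.boundingRect(k)
    if n=='s' and not(x>200 and y>220): continue
    if n=='t' and not 60<y<400: continue
    r=rect(c,k,20); print(n,(x,y,w,h),r,cv2.minEnclosingCircle(k))
print('brass')
for n,c in(('t',t),('s',s)):
  for k in comps(c,(17,120,120),(30,255,255),20): print(n,cv2.boundingRect(k), cv2.minAreaRect(k))
print('black')
for n,c in(('t',t),('s',s)):
  m=cv2.inRange(c['img'],(0,0,0),(35,35,35)); cs,_=cv2.findContours(m,cv2.RETR_EXTERNAL,cv2.CHAIN_APPROX_NONE)
  for k in cs:
    if 60<cv2.contourArea(k)<500: print(n,cv2.boundingRect(k),cv2.minEnclosingCircle(k))
cv2.imwrite('pics/crop.png',np.hstack([cv2.resize(s['img'][215:365,310:480],None,fx=2.35,fy=2.35,interpolation=2),cv2.resize(t['img'][195:315,150:290],None,fx=2.8,fy=2.94,interpolation=2)]))
print(cv2.imread('pics/crop.png').shape)
```

```text
top green
(267, 258, 25, 21) ((458.3021240234375, 87.93827819824219), (40.6714973449707, 50.156044006347656), 5.602102756500244) (458.6025695800781, 88.19979858398438)
(164, 243, 10, 16) ((489.4919128417969, 321.7819519042969), (31.742029190063477, 19.186540603637695), 4.325248718261719) (489.8794860839844, 322.69622802734375)
(170, 209, 38, 57) ((528.5474853515625, 262.63482666015625), (139.83432006835938, 66.6891860961914), 30.646717071533203) (529.0439453125, 263.38397216796875)
scene green (plates)
(381, 295, 87, 66) ((483.6728515625, 290.76568603515625), (204.05258178710938, 100.94493865966797), 4.285656929016113) (481.91583251953125, 289.72320556640625)
(313, 239, 74, 48) ((491.2732238769531, 37.00263214111328), (100.71786499023438, 177.15097045898438), 3.49450945854187) (489.54034423828125, 35.155067443847656)
wood
t (427, 339, 61, 62) ((262.7913818359375, -277.99102783203125), (103.93905639648438, 100.9111099243164), 77.06649017333984)
t (412, 231, 84, 84) ((458.19622802734375, -274.1076354980469), (142.570556640625, 140.99559020996094), 73.75023651123047)
t (451, 151, 62, 62
[... 2992 characters left out ...]
 (599, 198, 13, 14) ((605.0, 204.5), 7.159010887145996)
s (614, 193, 26, 26) ((626.744873046875, 205.74490356445312), 17.331445693969727)
s (549, 48, 29, 35) ((563.0, 65.0), 20.61562728881836)
s (562, 32, 18, 23) ((568.5, 43.0), 11.884963989257812)
s (574, 0, 33, 41) ((592.0, 19.0), 23.021827697753906)Traceback (most recent call last):
  File "<stdin>", line 36, in <module>
    return _nx.concatenate(arrs, 1, dtype=dtype, casting=casting)
           ~~~~~~~~~~~~~~~^^^^^^^^^^^^^^^^^^^^^^^^^^^^^^^^^^^^^^^
ValueError: all the input array dimensions except for the concatenation axis must match exactly, but along dimension 0, the array at index 0 has size 352 and the array at index 1 has size 353
```

```bash
python3 - <<'E'
from h import *
t=load('top0'); s=load('scene0')
a=cv2.resize(s['img'][215:365,310:480],(400,353),interpolation=2);b=cv2.resize(t['img'][195:315,150:290],(400,353),interpolation=2)
cv2.imwrite('pics/crop.png',np.hstack([a,b]))
print('boss top',tri(s,(447.5,271),t,(168,272)))
print('knob',tri(s,(422,299),t,(169.5,226)))
E
python3 - <<'E'
from bench import robot
from h import *
robot.move_ptp([480,230,330],[-3.1416,0,3.1416+0.07-6.2832])
c=snap(robot,'wrist','w1'); print({k:v for k,v in c.items() if k!='img'},robot.current_t(),robot.current_qpos(), robot.current_tcp_pos())
E
```

```text
boss top (array([431.91991991, 282.53634158, 140.80672953]), np.float64(2.867313231768182))
knob (array([520.11339426, 290.96692795, 127.37157849]), np.float64(4.766761041832846))
{'fovy': 66.69561532918502, 'cx': 321.4398396448049, 'cy': 241.31466487625946, 'k1': -0.03581509586039126, 'eye': array([404.16777697, 225.84085602, 495.4681769 ]), 'orientation': array([2.87021065e+00, 6.99385307e-04, 1.64136835e+00])} 1.7083 [ 2.38638176e-01  1.75995309e-01  1.37395163e+00  3.53446882e-04
  1.59230359e+00 -1.40315137e+00] [479.41934338 230.79514788 329.68029211]
```

View pics/crop.png

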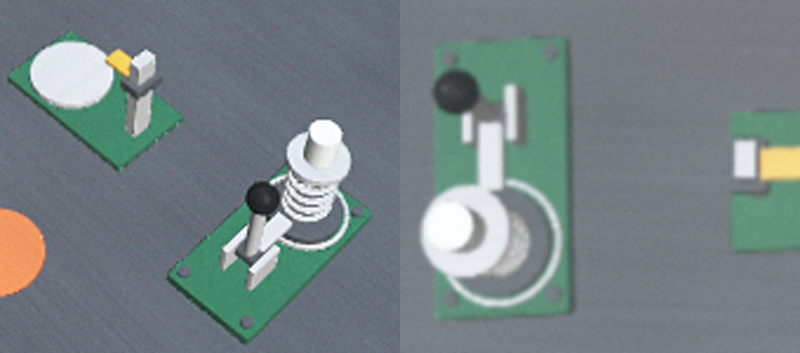

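View pics/w1.png

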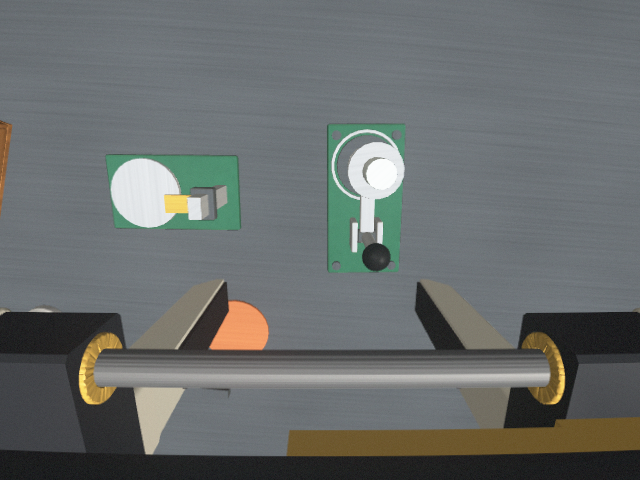

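The wrist view shows the boss top at (381,174), the knob at (376,257), the rim centre near (366,164), the pad near (146,193) and the pointer between (165,204) and (190,204). All three views agree on the layout.

Run:
```python
from h import *
w=load('w1');t=load('top0'); s=load('scene0')
print('boss w',onz(w,381.5,174,144),'t',onz(t,167.5,272,144),'s',onz(s,447.5,271,144))
print('knob w',onz(w,376,257,128),'t',onz(t,169.5,226.5,128),'s',onz(s,422,299,128))
print('rim w',onz(w,366.5,164.5,21))
m=cv2.inRange(w['img'],(180,180,180),(255,255,255))
def padfit(c,x0,x1,y0,y1,cut):
    m=cv2.inRange(cv2.cvtColor(c['img'],cv2.COLOR_BGR2HSV),(0,0,170),(180,45,255))[y0:y1,x0:x1]
    k=max(cv2.findContours(m,0,cv2.CHAIN_APPROX_NONE)[0],key=cv2.contourArea)
    P=np.array([onz(c,p[0]+x0,p[1]+y0,20)[:2] for p in cv2.convexHull(k)[:,0]])
    from scipy.optimize import least_squares
    r=least_squares(lambda q:np.hypot(*(P-q[:2]).T)-q[2],[*P.mean(0),45],loss='soft_l1'); return r.x
print('pad',padfit(w,105,186,150,232,0),padfit(t,297,350,228,280,0),padfit(s,320,360,230,265,0))
g=cv2.inRange(cv2.cvtColor(w['img'],cv2.COLOR_BGR2HSV),(60,90,30),(90,255,180))
for k in cv2.findContours(g,0,cv2.CHAIN_APPROX_NONE)[0]:
    if cv2.contourArea(k)>1000:
        P=np.array([onz(w,*p,13.5)[:2] for p in k[:,0]],np.float32);print('plate',cv2.minAreaRect(P))
# brass tri
h=[cv2.inRange(cv2.cvtColor(c['img'],cv2.COLOR_BGR2HSV),(17,110,110),(32,255,255)) for c in(w,t,s)]
for n,(mm,bx) in zip('wts',zip(h,((155,195,190,225),(270,240,300,262),(350,230,372,255)))):
    q=np.argwhere(mm[bx[1]:bx[3],bx[0]:bx[2]])[:,::-1]+bx[:2]; print(n,len(q),cv2.minAreaRect(q.astype(np.float32)),q.min(0),q.max(0)) if len(q) else print(n,0)
```

```text
boss w [431.24148764 284.90940813 144.        ] t [432.51806029 281.35911261 144.        ] s [433.18031346 284.81481849 144.        ]
knob w [519.29591091 291.66391056 128.        ] t [520.5452042  288.83417608 128.        ] s [518.77988024 292.89182293 128.        ]
rim w [430.15498695 285.08130957  21.        ]
pad [487.17043225  -1.96902258  45.72996663] [489.30045797  -4.30930043  46.54330741] [ 4.89027928e+02 -1.20323381e-01  4.68357348e+01]
plate ((513.7404174804688, 322.9244384765625), (122.97154235839844, 35.094661712646484), 4.9207916259765625)
plate ((484.68743896484375, 34.24022674560547), (98.32215881347656, 173.787353515625), 3.135532855987549)
plate ((478.7905578613281, 287.401123046875), (197.2779083251953, 98.34937286376953), 4.205981254577637)
w 401 ((176.5, 203.5), (17.0, 25.0), 90.0) [164 195] [189 212]
t 151 ((284.0, 250.5), (9.0, 16.0), 90.0) [276 246] [292 255]
s 73 ((361.0, 241.00001525878906), (10.800000190734863, 7.600000381469727), 36.869895935058594) [355 236] [364 246]
```

Run:
```python
from bench import robot
from h import *
O=[-3.1416,0,-3.0716]
H=np.array([519.5,291]);u=np.array([np.cos(.075),np.sin(.075)])
P=lambda d,z:[*(H+u*d),z]
robot.move_gripper(0.0)
robot.move_ptp(P(-42,190),O)
print(robot.move_linear(P(-42,116),speed=120,f_stop=10))
for th in(0.15,.35,.55,.75,.95,1.05):
    r=robot.move_linear(P(90*np.sin(th)-22.5,38+90*np.cos(th)-10),speed=90,f_stop=15)
    print(th,r,robot.current_tcp_pos(),robot.current_contact_force())
robot.move_linear(P(60,200),speed=150)
robot.move_gripper(0.6)
robot.move_ptp([425,240,300],O)
robot.sleep(.3)
c=snap(robot,'wrist','w2'); print(robot.current_t())
c=snap(robot,'scene','s2'); a=c['img'][215:395,300:540]
cv2.imwrite('pics/v2.png',np.hstack([cv2.resize(load('w2')['img'],(480,360)),cv2.resize(a,(320,360))[:, :320]]))
```

```text
False
0.15 False [510.48715454 290.27018186 117.07490168] [ 0.4421923  -0.31650491 -0.42890293]
0.35 False [527.65999116 291.54582571 112.23972188] [-0.85001541 -0.01541762 -0.74989197]
0.55 False [544.16527419 292.69211281 104.1168787 ] [-0.49856914 -0.45137341  0.84261536]
0.75 False [558.31266534 293.68927765  93.06684003] [-0.48830174 -0.19435282 -0.40582816]
0.95 False [569.92119992 294.60557022  79.44768621] [-0.14187076 -0.32005127  0.97530549]
1.05 False [574.72634809 295.01811636  72.12208671] [-0.12113794  0.26997087 -0.135066  ]
9.9
```

View pics/v2.png

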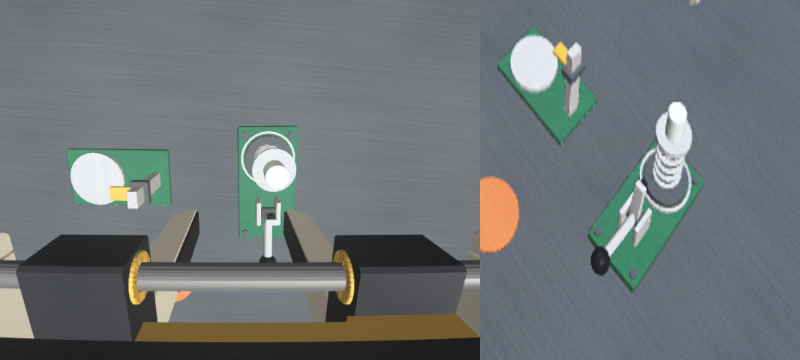

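The clamp lies fully back with its knob at the far left of the scene crop. The spring is still upright in its nest, with the boss top near (369,235) in the full wrist picture.

Run:
```python
from bench import robot
from h import *
w=load('w2')
m=cv2.inRange(w['img'][205:270,330:410],(238,238,238),(255,255,255))
k=max(cv2.findContours(m,0,cv2.CHAIN_APPROX_NONE)[0],key=cv2.contourArea)
(x,y),r=cv2.minEnclosingCircle(k); print(x+330,y+205,r, onz(w,x+330,y+205,144),onz(w,369.5,235,144))
g=onz(w,369.5,235,144)[:2]; b=np.array([432,284.2])
g=(g+b)/2; print('grasp',g)
O=[-3.1416,0,-3.0716]
robot.move_ptp([*g,190],O)
print(robot.move_linear([*g,112],speed=100,f_stop=8))
f0=robot.current_contact_force()
robot.move_gripper(0.0); print('width',robot.current_gripper_width()*93,robot.current_tcp_pos())
robot.move_linear([*g,240],speed=120)
print('lift',robot.current_contact_force()-f0,robot.current_gripper_width()*93,robot.current_t())
robot.move_linear([488.5,-2,240],speed=200)
robot.sleep(.3)
snap(robot,'wrist','w3');snap(robot,'scene','s3');snap(robot,'top','t3')
print(robot.current_tcp_pos(),robot.current_t())
c=load('s3')['img'][100:300,230:430]
cv2.imwrite('pics/v3.png',np.hstack([cv2.resize(load('w3')['img'],(480,360)),cv2.resize(c,(320,360))]))
```

```text
367.27906799316406 232.9069766998291 27.219587326049805 [428.16126412 282.13794242 144.        ] [429.97055471 284.35504505 144.        ]
grasp [430.98527735 284.27752253]
False
width 29.46506044217523 [431.02151002 284.38510212 112.08306356]
lift [ 0.65315185  0.04210907 -3.75518372] 29.426302912953247 13.1833
[488.48622543  -1.80429327 240.03096077] 15.2417
```

View pics/v3.png

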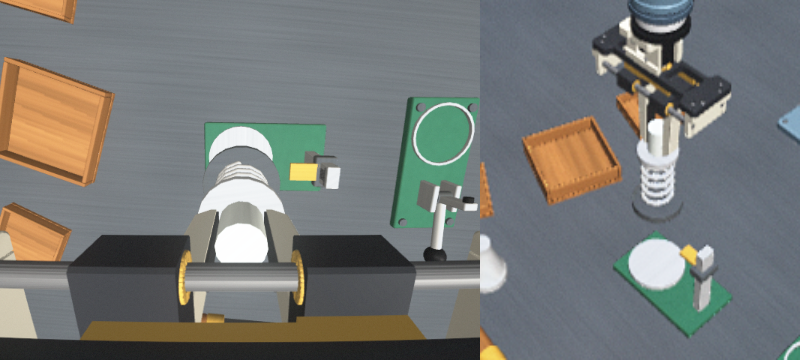

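The spring hangs upright in the grip over the pad, with the pointer to the right (wrist-camera tip near (387,230)). I'll set it down, release it, and then measure the pointer height with a light touch.

Run:
```python
from bench import robot
from h import *
w1,w3,s=load('w1'),load('w3'),load('s3')
def br(c,b):
    m=cv2.inRange(cv2.cvtColor(c['img'],cv2.COLOR_BGR2HSV),(17,110,110),(32,255,255))
    q=np.argwhere(m[b[1]:b[3],b[0]:b[2]])[:,::-1]+b[:2]; e=q[q[:,0]<=q[:,0].min()+1]; return e.mean(0)
a,b=br(w1,(155,195,190,225)),br(w3,(370,205,430,250)); print(a,b,'mark tri',tri(w1,a,w3,b))
O=[-3.1416,0,-3.0716]
f0=robot.current_contact_force()
robot.move_linear([488.5,-2,128],speed=120)
r=robot.move_linear([488.5,-2,117],speed=25,f_stop=4); print(r,robot.current_tcp_pos(),robot.current_contact_force()-f0)
robot.sleep(.2)
robot.move_gripper(0.6); robot.sleep(.2)
robot.move_linear([488.5,-2,200],speed=150)
print(robot.current_t())
robot.move_gripper(0.0)
snap(robot,'scene','s4');snap(robot,'top','t4')
cv2.imwrite('pics/v4.png',np.hstack([cv2.resize(load('s4')['img'][200:300,290:400],(440,400),interpolation=2),cv2.resize(load('t4')['img'][190:310,250:370],(360,400),interpolation=2)]))
```

```text
[164.82352941 200.70588235] [386.62162162 229.7027027 ] mark tri (array([482.83562335,  55.87775098,  95.09652667]), np.float64(3.949279478555682))
False [488.81199245  -2.05685155 117.26141858] [0.04435134 0.39057517 2.77453833]
18.6667
```

View pics/v4.png

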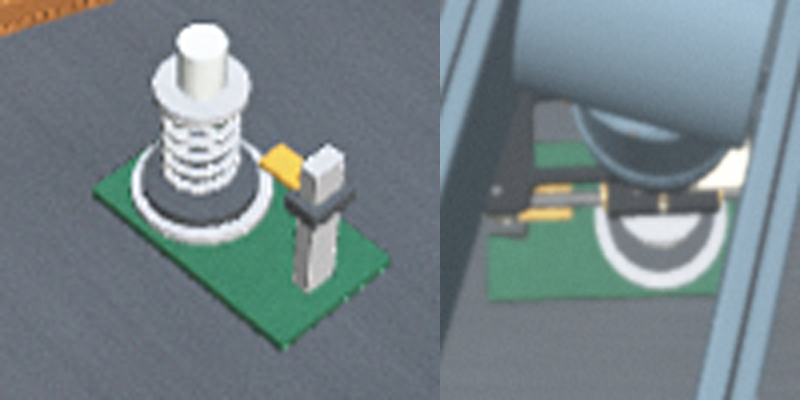

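Run:
```python
from bench import robot
from h import *
O2=[-3.1416,0,-3.0716+np.pi/2]; p=[484,63]
robot.move_linear([484,63,200],speed=200)
robot.move_ptp([*p,160],O2)
robot.move_linear([*p,112],speed=100,f_stop=6)
robot.sleep(.3); f0=robot.current_contact_force(); print(robot.current_tcp_pos())
r=robot.move_linear([*p,88],speed=12,f_stop=2.5)
z=robot.current_tcp_pos(); f=robot.current_contact_force()-f0
robot.move_linear([*p,115],speed=100)
print(r,z,f,robot.current_t())
```

```text
[484.36451028  62.98087284 112.54968638]
True [483.98728786  62.98567084  95.42288395] [ 0.36263798 -0.26972563  1.91460537] 26.7
```

The touch gives a pointer height of 95.4 mm and the vision estimate is 95.1 mm. Now I'll press the boss top to about z = 131.5.

Run:
```python
from bench import robot
from h import *
O=[-3.1416,0,-3.0716]; p=[488.5,-2]
robot.move_linear([484,63,185],speed=200)
robot.move_ptp([*p,185],O)
robot.move_linear([*p,156],speed=100,f_stop=5)
robot.sleep(.3); f0=robot.current_contact_force()
r=robot.move_linear([*p,143],speed=15,f_stop=2.5)
z0=robot.current_tcp_pos()[2]; print('touch',r,z0,robot.current_contact_force()-f0)
T=131.6; cmd=T
robot.move_linear([*p,cmd+2],speed=20,f_stop=16)
for _ in range(3):
    robot.sleep(.15); z=robot.current_tcp_pos()[2]; print(cmd,z,robot.current_contact_force()-f0)
    cmd=cmd if abs(z-T)<0.5 else cmd+(T-z) if _ else cmd
    robot.move_linear([*p,cmd],speed=15,f_stop=16)
c=snap(robot,'scene','s5')
robot.sleep(1.2); print('hold',robot.current_tcp_pos(),robot.current_contact_force()-f0,robot.current_t())
cv2.imwrite('pics/v5.png',cv2.resize(c['img'][190:300,290:400],(600,600),interpolation=2))
```

```text
touch True 144.21954853866936 [-1.10921386 -0.93407579  1.4497043 ]
131.6 134.28781907443846 [-2.59210099 -0.30107945  9.0057309 ]
131.6 132.41432399458114 [-0.80655449  0.07548638 10.17252654]
130.78567600541885 131.6827995031345 [-1.80741365  0.6595499  10.94235083]
hold [488.98759516  -2.11523062 131.68621622] [-1.08095517  0.35863626 10.10452795] 35.8417
```

View pics/v5.png

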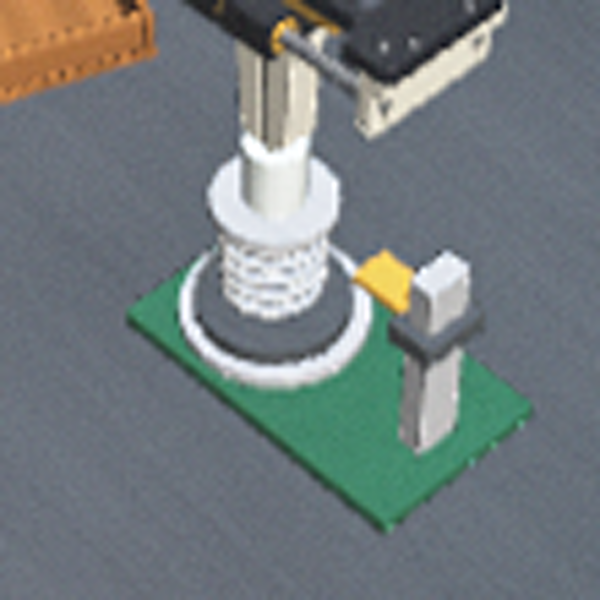

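Run:
```python
from h import *
c=load('s5')
def zl(px,xy):
    e,d=ray(c,*px); t=np.linalg.lstsq(np.c_[d,[0,0,-1]],np.r_[xy,0]-e,rcond=None)[0]; return t[1]
f=lambda x,y:(290+x*110/600,190+y*110/600)
print('plate',zl(f(275,198),[488.8,-2]),'mark',zl(f(372,262),[485.3,56]))
t=load('top0'); hsv=cv2.cvtColor(t['img'],cv2.COLOR_BGR2HSV)
s=load('scene0')
for px in((288,189),):print('tray floor s',onz(s,*px,6))
print('tray t',onz(t,455,272,6), onz(t,455,272.5,30))
```

```text
plate 91.40992122029665 mark 94.6092031568392
tray floor s [ 452.34241216 -276.18978311    6.        ]
tray t [ 460.05283247 -281.73994254    6.        ] [ 456.6017755  -275.61187523   30.        ]
```

Run:
```python
from h import *
for n in('s4','s5'):
    c=load(n); g=c['img'][200:300,300:400]
    def zl(px,xy):
        e,d=ray(c,*px); t=np.linalg.lstsq(np.c_[d,[0,0,-1]],np.r_[xy,0]-e,rcond=None)[0]; return t[1]
    # top-plate bottom edge: lowest row of bright plate front, and widest row
    col=cv2.cvtColor(c['img'],cv2.COLOR_BGR2GRAY)
    rows=[]
    for y in range(205,245):
        x=np.where(col[y,322:360]>165)[0]; rows.append((y,x.min()+322 if len(x) else 0,x.max()+322 if len(x) else 0))
    print(n,[(y,a,b) for y,a,b in rows if b-a>15])
print([proj(load('s5'),[488.8,-2,z]) for z in(113,95.5)])
```

```text
s4 [(214, np.int64(332), np.int64(348)), (215, np.int64(331), np.int64(349)), (216, np.int64(330), np.int64(350)), (217, np.int64(329), np.int64(351)), (218, np.int64(329), np.int64(351)), (219, np.int64(328), np.int64(351)), (220, np.int64(328), np.int64(352)), (221, np.int64(328), np.int64(352)), (222, np.int64(329), np.int64(352)), (223, np.int64(329), np.int64(351)), (224, np.int64(329), np.int64(351)), (225, np.int64(330), np.int64(351)), (226, np.int64(331), np.int64(350)), (227, np.int64(332), np.int64(349)), (228, np.int64(333), np.int64(349)), (229, np.int64(331), np.int64(349)), (230, np.int64(331), np.int64(349)), (231, np.int64(331), np.int64(349)), (232, np.int64(331), np.int64(349)), (233, np.int64(331), np.int64(349)), (234, np.int64(331), np.int64(349)), (235, np.int64(331), np.int64(351)), (236, np.int64(331), np.int64(359)), (237, np.int64(327), np.int64(359)), (238, np.int64(326), np.int64(359)), (239, np.int64(325), np.int64(359)), (240, np.int64(324), np.int64(359)), (241, np.int64(324), np.int64(359)), (242, np.int64(323), np.int64(359)), (243, np.int64(323), np
[... 650 characters left out ...]
7, np.int64(329), np.int64(351)), (228, np.int64(329), np.int64(351)), (229, np.int64(329), np.int64(351)), (230, np.int64(330), np.int64(351)), (231, np.int64(331), np.int64(350)), (232, np.int64(332), np.int64(349)), (233, np.int64(333), np.int64(349)), (235, np.int64(331), np.int64(351)), (236, np.int64(331), np.int64(352)), (237, np.int64(327), np.int64(359)), (238, np.int64(326), np.int64(359)), (239, np.int64(325), np.int64(359)), (240, np.int64(324), np.int64(359)), (241, np.int64(324), np.int64(359)), (242, np.int64(323), np.int64(359)), (243, np.int64(323), np.int64(359)), (244, np.int64(323), np.int64(357))]
[array([340.20134875, 220.18948285]), array([340.13253045, 225.15156284])]
```

The image shift between free and pressed is 5.0 px, and 17.5 mm predicts 4.96 px. That puts the plate at about 95.5 mm against the pointer at 95.4 mm, so it is level. Next I'll release the spring, regrasp it and move it to the tray.

Run:
```python
from bench import robot
from h import *
p=[488.5,-2]; q=[457.5,-275.5]
robot.move_linear([*p,152],speed=30)
robot.move_linear([*p,180],speed=120); robot.sleep(.3)
robot.move_gripper(0.6)
print(robot.move_linear([*p,117],speed=100,f_stop=8))
f0=robot.current_contact_force()
robot.move_gripper(0.0); print(robot.current_gripper_width()*93,robot.current_tcp_pos())
robot.move_linear([*p,240],speed=120); print('lift',robot.current_contact_force()-f0)
robot.move_linear([*q,240],speed=200)
robot.sleep(.3); snap(robot,'wrist','w6');snap(robot,'scene','s6');print(robot.current_t(),robot.current_tcp_pos())
cv2.imwrite('pics/v6.png',np.hstack([cv2.resize(load('w6')['img'],(480,360)),cv2.resize(load('s6')['img'][60:260,190:390],(320,360))]))
```

```text
False
29.337447204303647 [488.65363405  -2.01776221 117.13015643]
lift [ 1.11873502 -0.5382884  -1.24653366]
42.8167 [ 457.61493113 -275.22165109  240.06004619]
```

View pics/v6.png

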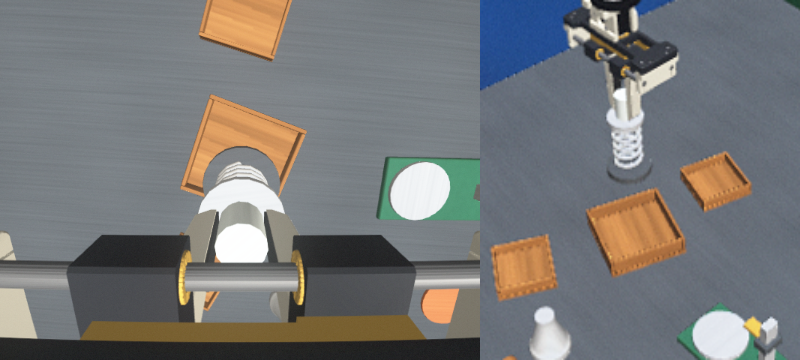

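The spring hangs upright over the large tray (tray centre near (637,230) in the right panel), and the pointer looks unmoved. I'll lower it gently now.

Run:
```python
from bench import robot
from h import *
q=[457.5,-275.5]
f0=robot.current_contact_force()
robot.move_linear([*q,116],speed=110)
r=robot.move_linear([*q,103],speed=20,f_stop=4); print(r,robot.current_tcp_pos(),robot.current_contact_force()-f0)
robot.sleep(.3)
robot.move_gripper(0.6); robot.sleep(.2)
robot.move_linear([*q,220],speed=120)
robot.move_ptp([430,-60,320],[-3.1416,0,-3.0716])
robot.sleep(.3);snap(robot,'top','t7');snap(robot,'scene','s7');print(robot.current_t())
cv2.imwrite('pics/v7.png',np.hstack([cv2.resize(load('t7')['img'],(480,360)),cv2.resize(load('s7')['img'][130:310,210:390],(320,360))]))
```

```text
False [ 457.49871919 -275.47708962  103.18808429] [-1.02434153  0.91304802  3.79734537]
48.5167
```

View pics/v7.png

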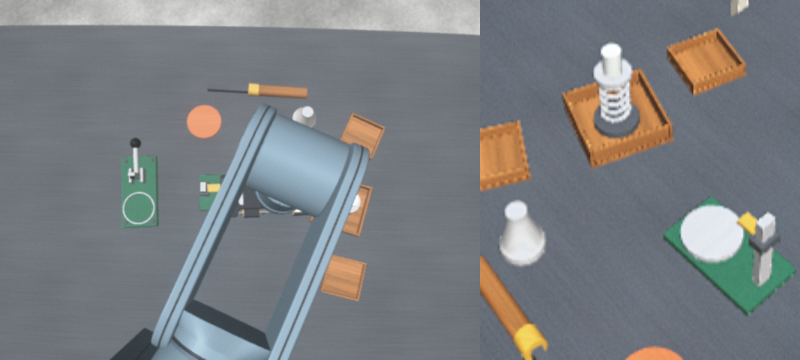

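The spring stands upright and free near the tray centre, with its foot near (617,120) in the right panel. The clamp is open and nothing else has moved.

```bash
python3 -c "
from bench import robot
robot.hand_in(); print(robot.current_t())"
```

```text
the job is handed in; nothing more can be done
the job is handed in; nothing more can be done
```

The job is done and handed in at about 48.5 s of the 67 s allowed. The hand-in reports no verdict, so these are my own checks.

- **Clamp and lift-out:** I pushed the clamp over with closed fingers and the pictures show it open. The spring was still in its nest at that point. I then gripped it by the boss and stood it on the pad.
- **Compression:** I pressed the boss for over a second. The plate was at about 95.6 mm, and the pointer's upper face was 95.4 mm by a light touch and 95.1 mm by triangulation. The pressing force of about 10.5 N and the 5 px shift in the picture both fit a compression of about 17.5 mm.
- **Disagreement:** a rough hand-read pixel check put the plate 3 mm below the pointer. Comparing the pressed and free pictures pointed to a reading error in that check.
- **Tray:** I let the spring back up, regrasped it and set it down with under 4 N. The last pictures show it upright and free near the tray's middle. The clamp is open, the pointer and other things look unmoved, and the robot is clear.

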